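# Find the loose clamp bolt on the old air main and hold its cap open

## Task

This length of pit air main lies in three hinged pipe clamps, and one clamp's bolt has lost its thread: going from your left to your right, tap each of the three hexagon bolt heads with the fingertips; the loose one drops under the tap and stays down. Then take hold of that clamp's cap, swing it well open, to some 45 degrees, and finish still holding it there so that the seat can be looked at: the cap falls shut if let go. Do not take hold of the caps of the two sound clamps, and leave the hammer, the brick and the first-aid tin where they are.

Things in the scene. Friction and masses are not known exactly. Their poses are not given: they have to be found in the camera images.
- bed: timber bearer 170 x 560 x 40 mm, fixed, with a dark red 48 mm steel pipe (axis 82 mm above the table) lengthways over its middle and three clamps on it. Origin: centre of its underside; own y runs along the pipe to the robot's left, own x across it, away from the robot.
- clamp_a: one of three like blue-grey cast pipe clamps, 36 mm wide along the pipe, fixed on the bed about 125 mm apart near the bed's own y = 125, 0 and -125 mm (up to 12 mm off). Which of a, b, c stands left, middle or right changes at each start. Origin: centre of its foot's underside, 40 mm above the table; axes as the bed's.
- head_a (a point): top centre of clamp a's bright steel hexagon bolt head (19 mm across flats, 9.5 mm high, on a 7 mm dark washer stack in the middle of the cap's near-side lug), 116.5 mm above the table at the start. All heads look alike; a sound bolt does not yield, the loose one sinks 6 mm under 2 to 3 N and stays sunk.
- lug_a (a point): middle of the near-side bolt lug of clamp a's cap, straight below its bolt head, 93 mm above the table when shut. The lug is 36 mm wide along the pipe, 36 mm across it, 14 mm thick, free on both sides: pinch it from above across its width. 8 mm below it is the fixed lower lug, only 26 mm wide. Axes as the bed's when shut.
- hinge_a (a point): pin of clamp a's cap, on its far side, 82 mm above the table, parallel to the bed's own y; 94 mm horizontally beyond the lug's middle.
- cap_a (a joint): opening angle of clamp a's cap, rad: 0 shut, grows as the near-side lug rises and swings over away from the robot; a sound bolt keeps it at 0, else it opens freely as far as a stop at 1.05 and falls shut by its weight (about 0.4 kg) when let go.
- bolt_a (a joint): how far clamp a's bolt has sunk into its cap, m: 0 at the start for all, 0.006 once a loose bolt has been tapped down.
- clamp_b: one of three like blue-grey cast pipe clamps, 36 mm wide along the pipe, fixed on the bed about 125 mm apart near the bed's own y = 125, 0 and -125 mm (up to 12 mm off). Which of a, b, c stands left, middle or right changes at each start. Origin: centre of its foot's underside, 40 mm above the table; axes as the bed's.
- head_b (a point): top centre of clamp b's bright steel hexagon bolt head (19 mm across flats, 9.5 mm high, on a 7 mm dark washer stack in the middle of the cap's near-side lug), 116.5 mm above the table at the start. All heads look alike; a sound bolt does not yield, the loose one sinks 6 mm under 2 to 3 N and stays sunk.
- lug_b (a point): middle of the near-side bolt lug of clamp b's cap, straight below its bolt head, 93 mm above the table when shut. The lug is 36 mm wide along the pipe, 36 mm across it, 14 mm thick, free on both sides: pinch it from above across its width. 8 mm below it is the fixed lower lug, only 26 mm wide. Axes as the bed's when shut.
- hinge_b (a point): pin of clamp b's cap, on its far side, 82 mm above the table, parallel to the bed's own y; 94 mm horizontally beyond the lug's middle.
- cap_b (a joint): opening angle of clamp b's cap, rad: 0 shut, grows as the near-side lug rises and swings over away from the robot; a sound bolt keeps it at 0, else it opens freely as far as a stop at 1.05 and falls shut by its weight (about 0.4 kg) when let go.
- bolt_b (a joint): how far clamp b's bolt has sunk into its cap, m: 0 at the start for all, 0.006 once a loose bolt has been tapped down.
- clamp_c: one of three like blue-grey cast pipe clamps, 36 mm wide along the pipe, fixed on the bed about 125 mm apart near the bed's own y = 125, 0 and -125 mm (up to 12 mm off). Which of a, b, c stands left, middle or right changes at each start. Origin: centre of its foot's underside, 40 mm above the table; axes as the bed's.
- head_c (a point): top centre of clamp c's bright steel hexagon bolt head (19 mm across flats, 9.5 mm high, on a 7 mm dark washer stack in the middle of the cap's near-side lug), 116.5 mm above the table at the start. All heads look alike; a sound bolt does not yield, the loose one sinks 6 mm under 2 to 3 N and stays sunk.
- lug_c (a point): middle of the near-side bolt lug of clamp c's cap, straight below its bolt head, 93 mm above the table when shut. The lug is 36 mm wide along the pipe, 36 mm across it, 14 mm thick, free on both sides: pinch it from above across its width. 8 mm below it is the fixed lower lug, only 26 mm wide. Axes as the bed's when shut.
- hinge_c (a point): pin of clamp c's cap, on its far side, 82 mm above the table, parallel to the bed's own y; 94 mm horizontally beyond the lug's middle.
- cap_c (a joint): opening angle of clamp c's cap, rad: 0 shut, grows as the near-side lug rises and swings over away from the robot; a sound bolt keeps it at 0, else it opens freely as far as a stop at 1.05 and falls shut by its weight (about 0.4 kg) when let go.
- bolt_c (a joint): how far clamp c's bolt has sunk into its cap, m: 0 at the start for all, 0.006 once a loose bolt has been tapped down.
- hammer: bystander: hammer, 260 mm long, lying on the table on the near side of the bed and along it, under 40 mm high. Origin: about the middle of its handle's underside.
- brick: bystander: part of a red brick, 130 x 102 x 65 mm, on the table beyond the bed. Origin: centre of its underside.
- tin: bystander: white first-aid tin with a red cross, 85 x 120 x 48 mm, on the table beyond the bed. Origin: centre of its underside.

How it is judged (in metres and radians):
On the way, in this order (a step that is already met when the one before it is completed fails the run):
1. the left bolt head is tapped with the fingers (((y of head_a in the frame of bed between 0.06 and 0.3 m and contact force between bolt_a and the fingers above 1 N) or (y of head_b in the frame of bed between 0.06 and 0.3 m and contact force between bolt_b and the fingers above 1 N) or (y of head_c in the frame of bed between 0.06 and 0.3 m and contact force between bolt_c and the fingers above 1 N))).
2. then the middle bolt head is tapped (((y of head_a in the frame of bed between -0.06 and 0.06 m and contact force between bolt_a and the fingers above 1 N) or (y of head_b in the frame of bed between -0.06 and 0.06 m and contact force between bolt_b and the fingers above 1 N) or (y of head_c in the frame of bed between -0.06 and 0.06 m and contact force between bolt_c and the fingers above 1 N))).
3. then the right bolt head is tapped (((y of head_a in the frame of bed between -0.3 and -0.06 m and contact force between bolt_a and the fingers above 1 N) or (y of head_b in the frame of bed between -0.3 and -0.06 m and contact force between bolt_b and the fingers above 1 N) or (y of head_c in the frame of bed between -0.3 and -0.06 m and contact force between bolt_c and the fingers above 1 N))).
4. the cap of the bolt that dropped is swung up with the fingers (((value of joint cap_a above 0.3 rad and value of joint bolt_a above 0.003 m and contact force between cap_a and the fingers above 0.5 N) or (value of joint cap_b above 0.3 rad and value of joint bolt_b above 0.003 m and contact force between cap_b and the fingers above 0.5 N) or (value of joint cap_c above 0.3 rad and value of joint bolt_c above 0.003 m and contact force between cap_c and the fingers above 0.5 N))), for 0.1 s.
At the end, for the whole second after the job is handed in: the cap of the clamp whose bolt dropped is open by at least 0.45 rad (26 degrees), at rest and in the fingers' hold (contact force over 0.5 N) through the last second; hammer, brick and tin are within 30 mm of where they lay ((((value of joint cap_a above 0.45 rad and value of joint bolt_a above 0.003 m and contact force between cap_a and the fingers above 0.5 N) and velocity of joint cap_a between -0.15 and 0.15 rad/s) or ((value of joint cap_b above 0.45 rad and value of joint bolt_b above 0.003 m and contact force between cap_b and the fingers above 0.5 N) and velocity of joint cap_b between -0.15 and 0.15 rad/s) or ((value of joint cap_c above 0.45 rad and value of joint bolt_c above 0.003 m and contact force between cap_c and the fingers above 0.5 N) and velocity of joint cap_c between -0.15 and 0.15 rad/s)) and distance of each of hammer, brick, tin from where it was at the start of the episode below 0.03 m); the arm keeps its last pose, push and grip.
It fails at once if a cap is gripped or pulled (over 30 N on its lug or arch) whose bolt has not dropped ((value of joint bolt_a below 0.003 m and contact force between any of cap_a_c0, cap_a_c1, cap_a_c2, cap_a_c3 and the fingers above 30 N) or (value of joint bolt_b below 0.003 m and contact force between any of cap_b_c0, cap_b_c1, cap_b_c2, cap_b_c3 and the fingers above 30 N) or (value of joint bolt_c below 0.003 m and contact force between any of cap_c_c0, cap_c_c1, cap_c_c2, cap_c_c3 and the fingers above 30 N)).
It fails at once if the hammer, brick or tin is pushed more than 30 mm (distance of any of hammer, brick, tin from where it was at the start of the episode above 0.03 m).
It also fails if it takes over 38 s, if anything falls off the work surface, if the arm or the gripper's body presses on something with over 40 N, if the wrist force passes 120 N, or if a joint passes its speed limit or range.

## Robot

A 6-joint arm with a two-finger parallel gripper is mounted at the origin on the work surface. World frame = base frame: x ahead of the robot, y to its left, z up, the work surface at z = 0. Lengths are in mm, angles in degrees, forces in N, time in s.
With the tool pointing down it reaches from about 350 to 850 mm from the base axis. Payload 8.1 kg.
Tool frame: the origin (TCP) lies at the very end of the fingers, on their centre line; the grasp point (between the pads) lies 19 mm behind it; z points along the fingers, y is the line along which they close (so a half turn about z gives the same grasp; the last joint's range is limited). The gripper opens to 85 mm and grips with 20 to 120 N. Pads are 22 mm wide; open, the fingers measure 114 mm over their backs; the gripper's body (76 mm by 85 mm) begins 54 mm behind the grasp point. The pads swing forward as they close: fully open they stand 13 mm farther back than shut.
Start: joints at [63.518, 7.471, 85.268, -0, 87.261, -4.893], TCP at [220.747, 557.921, 231.292] pointing down, gripper open.
Joint ranges: [-169.43, 169.43], [-51.17, 129.36], [1.28, 143.12], [-76.62, 256.62], [0, 156.53], [-152.29, 152.29]. Speed limits (degrees/s): [136.94, 136.94, 159.86, 180, 180, 180].

## Interface

Orientations are given as [roll, pitch, yaw] about the fixed x, y, z axes, in that order (R = Rz(yaw) Ry(pitch) Rx(roll)).
In Python, from bench import status, viewer, job gives the robot as it stands.
- The arm moves only by the tool arm_command, never from a script. Its argument "targets" is a list that holds one entry, the list of rows, each a list of 7 numbers: the shift along the world's x, y, z in m, then the turn, a rotation vector about the world's x, y, z in rad, then the opening, from -1 (shut) to 1 (fully open). In form: [[[dx, dy, dz, rx, ry, rz, gripper], ...]]. A call has 1 to 10 rows; each row shifts and turns the commanded pose from where the row before left it; what a row does not reach is not made up. A row lasts 1/8 s, in which the tool goes at most 62.5 mm and 10.7 degrees, less where a joint would pass 70% of its speed; a pose out of reach is approached as far as the arm can. A call with a gripper value outside its range is refused whole. The fingers move at their own pace and stop on an object; "force" is the grip in N (left out, the last holds). Time passes only in rows, so rows that do not move let the fingers close. It gives the time, the measured TCP pose, the force, the opening and the grip force at its end, in the units of the state.
- status.sense(): the state, without advancing time (a new reading comes with each control period).
- viewer.snapshot(name): name is "scene" or "side" or "wrist"; returns the picture (400x640x3 uint8, red, green, blue); there is no depth.
- viewer.camera_model(name): a dict with "vertical_fov" (degrees; the focal length in pixels is half the picture's height over the tangent of half this angle, whatever the lens; pixels are square), "cx", "cy" (the principal point, pixels), "k1" (the pictures are not rectified: a ray, as slopes to the right and down, at radius r is drawn at 1 + k1 r^2 times it, then the intrinsics apply), "xyz" and "attitude" of the camera in the world. Camera axes: x right, y down, z forward; pixel columns grow to the right and rows downward; lengths in mm; the calibration is good to about 2 mm. A picture is of the moment at which its call begins: read the wrist's pose just before it. camera_model takes no time and is no camera call; for the wrist camera it gives the pose at the moment of the call.
- job.hand_in(): hands the job in; it is judged then, once.
The state is a dict: "time": time; "joint_pos": joint angles; "qd": joint speeds; "joint_efforts": joint torques, N m; "tool_pos": TCP position; "tcp_rot": TCP orientation; "ft_force": force on the tool from outside, world axes, zero at the start; "wrist_torque": the same for the moment, N m; "finger_gap": finger opening in mm; "grip_force": force on a finger pad.
Only numpy, scipy, OpenCV 4.12 (cv2) and the standard library are available. Lean on these libraries where they do the work, as an engineer would, in place of code of your own. Each camera call takes 0.05 s, during which the arm holds its last target. There are 200 camera calls.

## Working session

There is one attempt and no reset: what is moved stays moved. The work goes in short steps, Python scripts to look and compute and a tool call to move; the robot and the scene stay as the last step left them, time stands still between calls to the robot, and variables do not carry over. Pictures are saved under pics/ and viewed, at most 10 in all, crops included, and the job is handed in when it is done.

Besides the shell and the picture viewer there is one more tool, called after "Request:" by a JSON object that holds its "op" and its "data". arm_command: Moves the arm, as the interface text tells. Its arguments: {"type":"object","properties":{"targets":{"type":"array"},"force":{"type":"number"}},"required":["targets"]}

```bash
mkdir -p pics; cat > h.py <<'E'
import numpy as np, cv2
from scipy.spatial.transform import Rotation as R
from bench import status, viewer, job
def cam(n):
    return viewer.camera_model(n)
def rot(m):
    a=np.array(m["attitude"],float)
    return a if a.shape==(3,3) else R.from_euler('xyz',a,degrees=True).as_matrix()
def ray(m,u,v):
    f=200/np.tan(np.radians(m["vertical_fov"]/2))
    d=np.array([(u-m["cx"])/f,(v-m["cy"])/f]); s=d.copy()
    for _ in range(20): s=d/(1+m["k1"]*(s@s))
    return rot(m)@np.array([s[0],s[1],1])
def atz(m,u,v,z):
    r=ray(m,u,v); p=np.array(m["xyz"]); return p+r*(z-p[2])/r[2]
def proj(m,P):
    f=200/np.tan(np.radians(m["vertical_fov"]/2))
    c=rot(m).T@(np.array(P)-m["xyz"]); s=c[:2]/c[2]; s=s*(1+m["k1"]*(s@s))
    return s*f+[m["cx"],m["cy"]]
E
python3 - <<'E'
from h import *
print(status.sense())
for n in("scene","side","wrist"):
    m=cam(n);print(n,m)
    cv2.imwrite(f"pics/{n}0.png",viewer.snapshot(n)[:,:,::-1])
E
```

```text
{'time': 0.0, 'joint_pos': array([ 6.35191661e+01,  7.51466263e+00,  8.53309290e+01, -4.66589167e-04,
        8.72620255e+01, -4.89194369e+00]), 'qd': array([ 0.01583263, -0.0134238 , -0.01115697, -0.06730795,  0.14395734,
       -0.05534514]), 'joint_efforts': array([ 3.12640012e-03, -5.69396710e+01, -5.00550377e+01, -8.81827236e-05,
        1.45604450e-02, -4.83275346e-05]), 'tool_pos': array([220.48506876, 557.41304044, 230.233275  ]), 'tcp_rot': array([-1.79892735e+02, -8.71292528e-03,  1.58411124e+02]), 'ft_force': array([-0.12292576, -0.28799691, -0.29829384]), 'wrist_torque': array([ 0.01008942,  0.0081938 , -0.08145164]), 'grip_force': 0.0, 'finger_gap': 85.63039824060095}
scene {'vertical_fov': 56.82826435515524, 'cx': 312.6182921261795, 'cy': 205.65041302389932, 'k1': 0.018094315492577465, 'xyz': array([1059.90956657,   26.49617217,  713.47232422]), 'attitude': array([-142.19035956,    0.23617485,   86.21080298])}
side {'vertical_fov': 49.05694192647803, 'cx': 311.41867492923166, 'cy': 203.79281674461896, 'k1': 0.0022457595459537405, 'xyz': array([ 368.93089738, -704.31043565,  578.77832528]), 'attitude': array([-121.48018785,    0.12846585,  -17.11830547])}
wrist {'vertical_fov': 59.1701905112327, 'cx': 317.7312996972199, 'cy': 193.701477799921, 'k1': -0.03300586507948655, 'xyz': array([143.27855589, 587.65591829, 371.96010535]), 'attitude': array([1.61262437e+02, 9.62704154e-02, 6.84564456e+01])}
```

View pics/scene0.png

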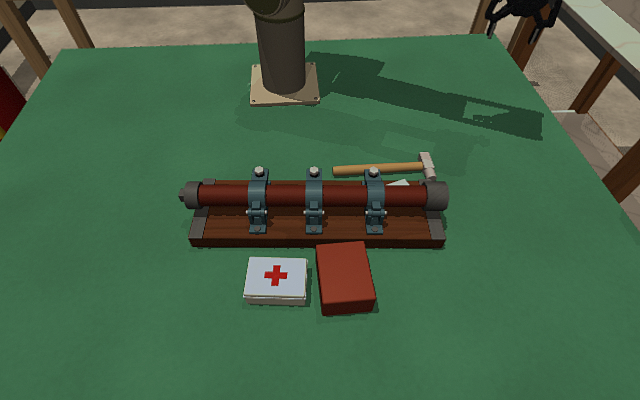

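View pics/side0.png

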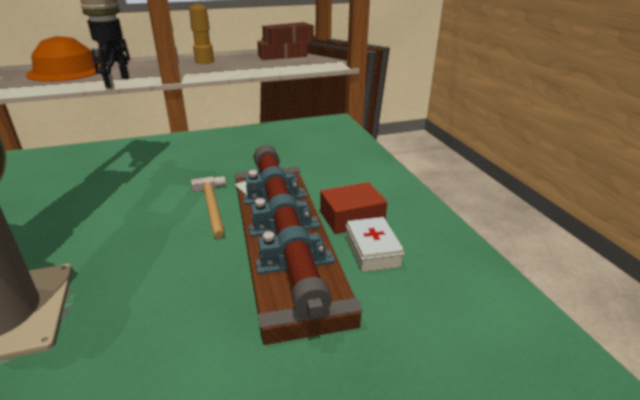

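The scene view shows bolt heads near (260,171), (314,171) and (374,171). In the side view they are near (253,174), (260,203) and (268,237). The hammer lies on the near side towards the left, with the brick and tin beyond the bed. I'll enlarge both views.

```bash
python3 - <<'E'
import cv2,numpy as np
a=cv2.imread("pics/scene0.png")[155:245,180:450]; b=cv2.imread("pics/side0.png")[155:285,225:345]
a=cv2.resize(a,None,fx=2.9,fy=2.9,interpolation=cv2.INTER_CUBIC)
b=cv2.resize(b,None,fx=2.5,fy=2.5,interpolation=cv2.INTER_CUBIC)
o=np.zeros((600,800,3),np.uint8); o[:a.shape[0],:a.shape[1]]=a; o[270:270+b.shape[0],:b.shape[1]]=b
cv2.imwrite("pics/crop0.png",o)
E
```

```text
(no output)
```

View pics/crop0.png

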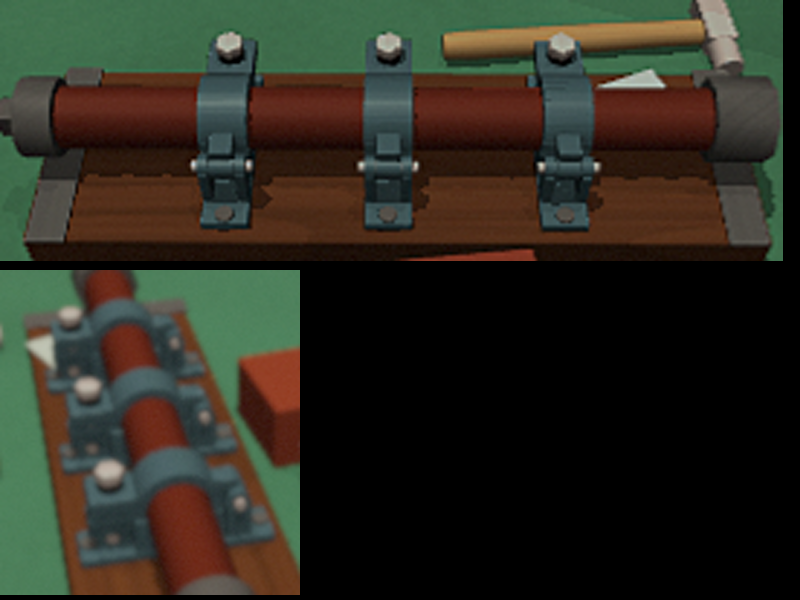

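Head top centres in the crop are scene (229,42), (388,42), (562,42) and side (108,468), (88,382), (69,313), listed right, middle, left. The hinge pins in the scene view are at about (222,166), (388,167) and (568,167).

```bash
python3 - <<'E'
from h import *
ms,md=cam("scene"),cam("side")
sc=[(562,42),(388,42),(229,42)]; sd=[(69,313),(88,382),(108,468)]; hi=[(568,167),(388,167),(222,166)]
f=lambda p:(180+(p[0]-1)/2.9,155+(p[1]-1)/2.9)
H=[]
for a,b,c in zip(sc,sd,hi):
    a=f(a);b=(225+(b[0]-1)/2.5,155+(b[1]-271)/2.5);c=f(c)
    A=[];B=[]
    for m,p in((ms,a),(md,b)):
        d=ray(m,*p);d/=np.linalg.norm(d);M=np.eye(3)-np.outer(d,d);A.append(M);B.append(M@m["xyz"])
    T=np.linalg.solve(sum(A),sum(B)); s=atz(ms,*a,116.5);H.append(s)
    print("scene z",s.round(1),"side z",atz(md,*b,116.5).round(1),"tri",T.round(1),"hinge",atz(ms,*c,85).round(1))
d=H[0]-H[2];print("yaw",np.degrees(np.arctan2(-d[0],d[1])), np.linalg.norm(d))
E
```

```text
scene z [504.9 195.5 116.5] side z [501.8 192.3 116.5] tri [502.6 196.3 114.2] hinge [600. 188.  85.]
scene z [495.6  63.2 116.5] side z [494.   65.6 116.5] tri [494.5  63.8 116.6] hinge [590.9  56.7  85. ]
scene z [487.1 -57.9 116.5] side z [483.7 -58.7 116.5] tri [484.6 -57.7 115. ] hinge [581.6 -64.5  85. ]
yaw -4.015488023859005 253.9979971120519
```

Request:
{"op": "arm_command", "data": {"targets": [[[0.0282,-0.0363,-0.007,0,0,0.031,-1],[0.0282,-0.0363,-0.007,0,0,0.031,-1],[0.0282,-0.0363,-0.007,0,0,0.031,-1],[0.0282,-0.0363,-0.007,0,0,0.031,-1],[0.0282,-0.0363,-0.007,0,0,0.031,-1],[0.0282,-0.0363,-0.007,0,0,0.031,-1],[0.0282,-0.0363,-0.007,0,0,0.031,-1],[0.0282,-0.0363,-0.007,0,0,0.031,-1],[0.0282,-0.0363,-0.007,0,0,0.031,-1],[0.0282,-0.0363,-0.007,0,0,0.031,-1]]], "force": 30}}

```text
time: 1.4
tool_pos: [503.4, 193.6, 160.9]
tcp_rot: [180.0, -0.0, 176.2]
ft_force: [0.6, 0.9, -0.1]
finger_gap: 0.1
grip_force: 0.0
```

Request:
{"op": "arm_command", "data": {"targets": [[[0,0,0,0,0,0,-1],[0,0,0,0,0,0,-1],[0,0,0,0,0,0,-1]]]}}

```text
time: 1.78
tool_pos: [502.2, 195.9, 161.4]
tcp_rot: [180.0, -0.0, 176.2]
ft_force: [0.5, 0.5, -0.0]
finger_gap: -0.2
grip_force: 0.0
```

```bash
python3 - <<'E'
from h import *
s=status.sense();print({k:np.round(s[k],1) for k in("time","tool_pos","tcp_rot","ft_force","finger_gap","joint_pos")})
m=cam("wrist");im=viewer.snapshot("wrist");cv2.imwrite("pics/w1.png",im[:,:,::-1])
for P in([503,194.5,116.5],[494.7,64,116.5],[485,-58,116.5]):print(proj(m,P))
E
```

```text
{'time': np.float64(1.8), 'tool_pos': array([502.2, 195.9, 161.4]), 'tcp_rot': array([180. ,  -0. , 176.2]), 'ft_force': array([ 0.5,  0.5, -0. ]), 'finger_gap': np.float64(-0.2), 'joint_pos': array([ 15.8,   0.6,  99.9,   0. ,  79.5, -70.4])}
[316.25213301 227.56594577]
[ 93.25280336 227.42834634]
[-100.0940713   223.51456845]
```

View pics/w1.png

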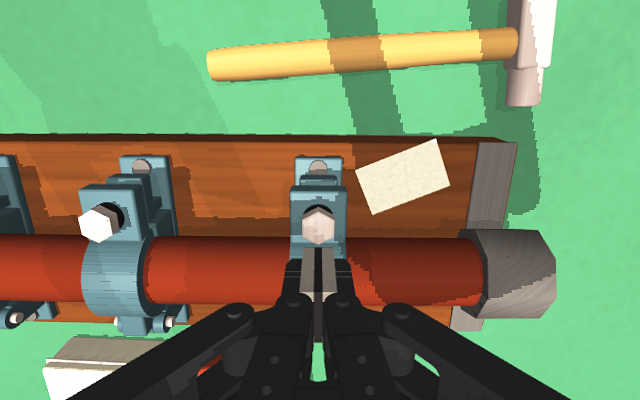

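The wrist picture shows the left head top centred at about (318,225) and the middle one at about (98,223). The fingers are shut right over the left head. I'll recompute the positions.

```bash
python3 - <<'E'
from h import *
m=cam("wrist")
for p in((318,225),(98,223)):print(atz(m,*p,116.5))
E
```

```text
[501.52443028 195.66826562 116.5       ]
[492.20193329  67.62675408 116.5       ]
```

Request:
{"op": "arm_command", "data": {"targets": [[[0,0,-0.015,0,0,0,-1],[0,0,-0.015,0,0,0,-1],[0,0,-0.005,0,0,0,-1],[0,0,0,0,0,0,-1]]]}}

```text
time: 2.33
tool_pos: [502.1, 194.8, 125.3]
tcp_rot: [-180.0, -0.1, 176.2]
ft_force: [-0.2, 0.6, -0.2]
finger_gap: 0.0
grip_force: 0.0
```

Request:
{"op": "arm_command", "data": {"targets": [[[0,0,-0.003,0,0,0,-1],[0,0,-0.003,0,0,0,-1],[0,0,-0.002,0,0,0,-1]]]}}

```text
time: 2.7
tool_pos: [502.8, 194.9, 118.3]
tcp_rot: [180.0, 0.0, 176.2]
ft_force: [-0.1, 0.4, 0.5]
finger_gap: -0.0
grip_force: 0.0
```

Request:
{"op": "arm_command", "data": {"targets": [[[0,0,-0.002,0,0,0,-1],[0,0,0,0,0,0,-1]]]}}

```text
time: 2.95
tool_pos: [502.7, 194.9, 116.2]
tcp_rot: [-180.0, -0.0, 176.2]
ft_force: [0.1, 0.2, 0.0]
finger_gap: -0.1
grip_force: 0.0
```

Request:
{"op": "arm_command", "data": {"targets": [[[0,0,-0.001,0,0,0,-1],[0,0,0,0,0,0,-1]]]}}

```text
time: 3.2
tool_pos: [502.8, 194.9, 115.3]
tcp_rot: [180.0, 0.0, 176.2]
ft_force: [-0.1, -0.4, 0.9]
finger_gap: -0.0
grip_force: 0.2
```

Request:
{"op": "arm_command", "data": {"targets": [[[0,0,-0.001,0,0,0,-1],[0,0,0,0,0,0,-1]]]}}

```text
time: 3.45
tool_pos: [502.8, 194.9, 114.3]
tcp_rot: [180.0, 0.0, 176.2]
ft_force: [0.6, -0.4, -0.3]
finger_gap: -0.1
grip_force: 0.2
```

Request:
{"op": "arm_command", "data": {"targets": [[[0,0,-0.001,0,0,0,-1],[0,0,0,0,0,0,-1]]]}}

```text
time: 3.7
tool_pos: [502.8, 194.9, 113.2]
tcp_rot: [180.0, 0.0, 176.2]
ft_force: [1.3, -0.1, 0.7]
finger_gap: 0.2
grip_force: 0.2
```

Request:
{"op": "arm_command", "data": {"targets": [[[0,0,-0.001,0,0,0,-1],[0,0,0,0,0,0,-1]]]}}

```text
time: 3.95
tool_pos: [502.7, 194.9, 112.2]
tcp_rot: [-180.0, -0.0, 176.2]
ft_force: [1.0, 0.5, 0.9]
finger_gap: -0.0
grip_force: 0.2
```

Request:
{"op": "arm_command", "data": {"targets": [[[0,0,-0.001,0,0,0,-1],[0,0,0,0,0,0,-1]]]}}

```text
time: 4.2
tool_pos: [502.7, 194.9, 111.1]
tcp_rot: [-180.0, -0.0, 176.2]
ft_force: [-0.0, 0.0, -0.3]
finger_gap: -0.2
grip_force: 0.2
```

```bash
python3 - <<'E'
from h import *
m=cam("wrist")
a=viewer.snapshot("wrist")[130:330,180:460];b=viewer.snapshot("side")[150:250,220:320];c=viewer.snapshot("scene")[150:200,340:410]
a=cv2.resize(a,None,fx=1.7,fy=1.7,interpolation=2);b=cv2.resize(b,None,fx=3,fy=3,interpolation=2);c=cv2.resize(c,None,fx=5,fy=5,interpolation=2)
o=np.zeros((600,800,3),np.uint8);o[:340,:476]=a;o[:300,490:790]=b;o[345:595,:350]=c
cv2.imwrite("pics/t1.png",o[:,:,::-1])
E
```

```text
(no output)
```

View pics/t1.png

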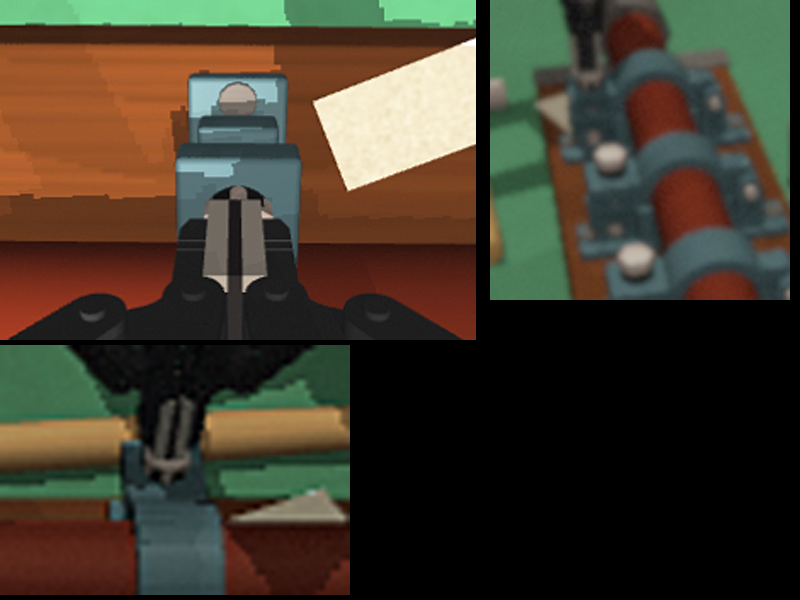

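The fingertips sit on the left head and hide it. I'll press on gently until a hard stop shows up.

Request:
{"op": "arm_command", "data": {"targets": [[[0,0,-0.001,0,0,0,-1],[0,0,0,0,0,0,-1]]]}}

```text
time: 4.6
tool_pos: [502.7, 194.9, 110.5]
tcp_rot: [-180.0, -0.0, 176.2]
ft_force: [-1.7, -1.1, 3.4]
finger_gap: -0.5
grip_force: 2.0
```

Request:
{"op": "arm_command", "data": {"targets": [[[0,0,-0.001,0,0,0,-1],[0,0,0,0,0,0,-1]]]}}

```text
time: 4.85
tool_pos: [502.7, 194.9, 110.4]
tcp_rot: [-180.0, 0.0, 176.2]
ft_force: [-6.0, -2.5, 9.9]
finger_gap: -0.0
grip_force: 5.7
```

The hard stop is at z = 110.45, 6 mm below the nominal head height, so the left bolt looks loose. On to the middle one.

Request:
{"op": "arm_command", "data": {"targets": [[[0,0,0.02,0,0,0,-1],[0,0,0.02,0,0,0,-1],[-0.0025,-0.0318,0,0,0,0,-1],[-0.0025,-0.0318,0,0,0,0,-1],[-0.0025,-0.0318,0,0,0,0,-1],[-0.0025,-0.0318,0,0,0,0,-1],[0,0,-0.015,0,0,0,-1],[0,0,-0.01,0,0,0,-1],[0,0,0,0,0,0,-1]]]}}

```text
time: 5.98
tool_pos: [491.6, 68.5, 122.6]
tcp_rot: [-180.0, -0.2, 176.2]
ft_force: [-0.2, -0.3, 0.2]
finger_gap: -0.1
grip_force: 0.0
```

```bash
python3 - <<'E'
from h import *
m=cam("wrist");a=viewer.snapshot("wrist");print(proj(m,[501.5,195.6,116.5]),proj(m,[501.5,195.6,110.5]),proj(m,[492.2,67.6,116.5]),proj(m,[482,-58,116.5]))
cv2.imwrite("pics/w2.png",a[:,:,::-1])
E
```

```text
[581.92940283 261.39337047] [573.61674357 255.44189658] [316.97119486 260.97225164] [ 55.24302614 256.01295917]
```

View pics/w2.png

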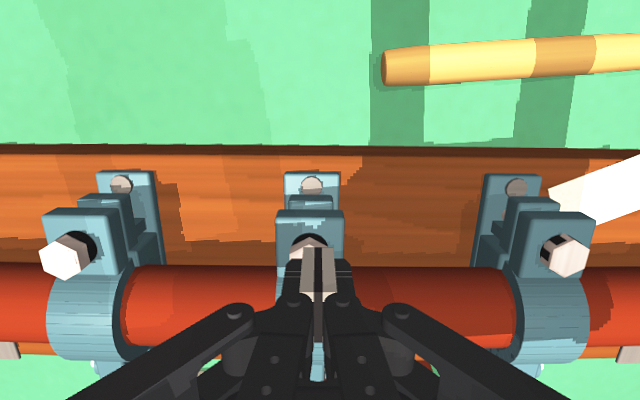

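The left head sits visibly lower, at (571,254), with little washer showing. The right head's top is at about (59,261), and the middle head is just under the fingertips at around x = 312.

Request:
{"op": "arm_command", "data": {"targets": [[[0,-0.002,-0.002,0,0,0,-1],[0,0,-0.002,0,0,0,-1],[0,0,-0.002,0,0,0,-1],[0,0,0,0,0,0,-1]]]}}

```text
time: 6.52
tool_pos: [492.7, 65.7, 118.2]
tcp_rot: [-180.0, -0.0, 176.2]
ft_force: [0.3, -0.6, 0.4]
finger_gap: 0.1
grip_force: 0.0
```

Request:
{"op": "arm_command", "data": {"targets": [[[0,0,-0.001,0,0,0,-1],[0,0,0,0,0,0,-1]]]}}

```text
time: 6.78
tool_pos: [492.7, 65.7, 117.3]
tcp_rot: [180.0, -0.0, 176.2]
ft_force: [-0.4, 0.4, -0.2]
finger_gap: -0.1
grip_force: 0.0
```

Request:
{"op": "arm_command", "data": {"targets": [[[0,0,-0.001,0,0,0,-1],[0,0,0,0,0,0,-1]]]}}

```text
time: 7.02
tool_pos: [492.9, 65.7, 116.5]
tcp_rot: [180.0, 0.0, 176.2]
ft_force: [-1.1, -0.5, 2.3]
finger_gap: 0.1
grip_force: 1.2
```

```bash
python3 - <<'E'
from h import *
m=cam("wrist");m["xyz"]=m["xyz"]+np.array([0,2,122.6-status.sense()["tool_pos"][2]]);print(atz(m,59,261,116.5),atz(m,571,254,110.5))
E
```

```text
[485.98350044 -57.70902382 116.5       ] [502.04579132 193.36454479 110.5       ]
```

Request:
{"op": "arm_command", "data": {"targets": [[[0,0,-0.001,0,0,0,-1],[0,0,0,0,0,0,-1]]]}}

```text
time: 7.28
tool_pos: [493.0, 65.7, 116.5]
tcp_rot: [-180.0, 0.0, 176.2]
ft_force: [-5.1, -0.5, 10.8]
finger_gap: -0.1
grip_force: 5.4
```

Request:
{"op": "arm_command", "data": {"targets": [[[0,0,0.015,0,0,0,-1],[0,0,0.015,0,0,0,-1],[-0.0018,-0.031,0,0,0,0,-1],[-0.0018,-0.031,0,0,0,0,-1],[-0.0018,-0.031,0,0,0,0,-1],[-0.0018,-0.031,0,0,0,0,-1],[0,0,-0.015,0,0,0,-1],[0,0,-0.012,0,0,0,-1],[0,0,0,0,0,0,-1]]]}}

```text
time: 8.4
tool_pos: [485.1, -57.4, 117.3]
tcp_rot: [180.0, -0.1, 176.2]
ft_force: [-0.6, -0.7, -0.5]
finger_gap: -0.2
grip_force: 0.0
```

Request:
{"op": "arm_command", "data": {"targets": [[[0,0,-0.001,0,0,0,-1],[0,0,0,0,0,0,-1]]]}}

```text
time: 8.65
tool_pos: [485.5, -57.8, 117.3]
tcp_rot: [180.0, -0.0, 176.2]
ft_force: [-1.5, 0.5, 0.3]
finger_gap: -0.1
grip_force: 0.0
```

Request:
{"op": "arm_command", "data": {"targets": [[[0,0,-0.001,0,0,0,-1],[0,0,0,0,0,0,-1]]]}}

```text
time: 8.9
tool_pos: [485.6, -58.2, 116.4]
tcp_rot: [-180.0, 0.0, 176.2]
ft_force: [-0.0, -0.1, 0.7]
finger_gap: 0.3
grip_force: 0.0
```

Request:
{"op": "arm_command", "data": {"targets": [[[0,0,-0.001,0,0,0,-1],[0,0,0,0,0,0,-1]]]}}

```text
time: 9.15
tool_pos: [485.7, -58.2, 116.3]
tcp_rot: [180.0, 0.0, 176.2]
ft_force: [-4.5, 1.0, 8.4]
finger_gap: 0.3
grip_force: 4.3
```

The middle and right bolts are sound, with hard stops at 116.5 and 116.4. Next I'll open the gripper and move back above the left clamp.

Request:
{"op": "arm_command", "data": {"targets": [[[0,0,0.03,0,0,0,-1],[0,0,0.03,0,0,0,1],[0.0033,0.0506,0,0,0,0,1],[0.0033,0.0506,0,0,0,0,1],[0.0033,0.0506,0,0,0,0,1],[0.0033,0.0506,0,0,0,0,1],[0.0033,0.0506,0,0,0,0,1],[0,0,-0.02,0,0,0,1],[0,0,0,0,0,0,1],[0,0,0,0,0,0,1]]]}}

```text
time: 10.4
tool_pos: [501.9, 193.5, 155.1]
tcp_rot: [-180.0, -0.0, 176.1]
ft_force: [-0.6, -0.4, 0.2]
finger_gap: 85.4
grip_force: 0.0
```

```bash
python3 - <<'E'
from h import *
m=cam("wrist");a=viewer.snapshot("wrist");print(proj(m,[502,195,110.5]))
cv2.imwrite("pics/w3.png",a[:,:,::-1])
E
```

```text
[321.18271573 226.43797677]
```

View pics/w3.png

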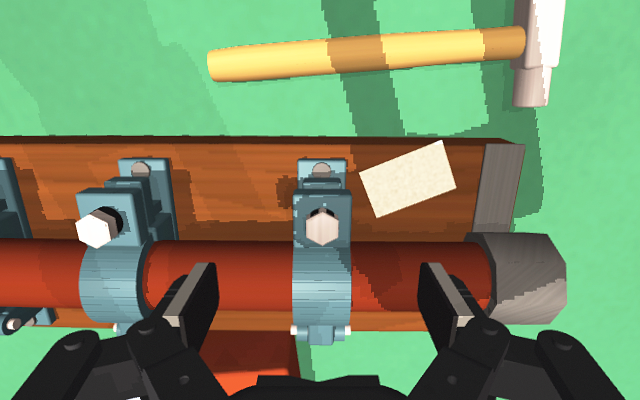

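The sunk head at (322,227) is centred between the open fingers (tips at about x = 200 and 442). I'll descend and pinch the lug.

Request:
{"op": "arm_command", "data": {"targets": [[[0,0.0005,-0.012,0,0,0,1],[0,0,-0.012,0,0,0,1],[0,0,-0.012,0,0,0,1],[0,0,-0.012,0,0,0,1],[0,0,-0.012,0,0,0,1],[0,0,-0.012,0,0,0,1],[0,0,-0.012,0,0,0,1],[0,0,0,0,0,0,1]]]}}

```text
time: 11.45
tool_pos: [501.1, 195.0, 69.8]
tcp_rot: [-180.0, -0.1, 176.2]
ft_force: [-0.1, 0.4, 0.5]
finger_gap: 85.4
grip_force: 0.0
```

Request:
{"op": "arm_command", "data": {"targets": [[[0,0,0,0,0,0,-1],[0,0,0,0,0,0,-1],[0,0,0,0,0,0,-1],[0,0,0,0,0,0,-1],[0,0,0,0,0,0,-1],[0,0,0,0,0,0,-1]]], "force": 40}}

```text
time: 12.2
tool_pos: [502.5, 195.8, 72.1]
tcp_rot: [179.9, 0.1, 176.2]
ft_force: [-2.0, 3.1, 5.6]
finger_gap: 35.3
grip_force: 41.2
```

The lug is gripped at a 35.3 mm gap. I'll swing about the hinge, turning the tool with the cap.

Request:
{"op": "arm_command", "data": {"targets": [[[-0.0004,0,0.0049,0.0035,0.0523,0,-1],[-0.0001,0,0.005,0.0035,0.0523,0,-1],[0.0001,0,0.0049,0.0035,0.0523,0,-1],[0.0004,0,0.0049,0.0035,0.0523,0,-1],[0,0,0,0,0,0,-1]]]}}

```text
time: 12.82
tool_pos: [502.1, 195.8, 91.1]
tcp_rot: [179.9, -12.1, 176.2]
ft_force: [-2.5, 5.2, 2.6]
finger_gap: 35.6
grip_force: 41.2
```

Request:
{"op": "arm_command", "data": {"targets": [[[0.0006,0,0.0049,0.0035,0.0523,0,-1],[0.0009,-0.0001,0.0049,0.0035,0.0523,0,-1],[0.0012,-0.0001,0.0048,0.0035,0.0523,0,-1],[0.0014,-0.0001,0.0047,0.0035,0.0523,0,-1],[0.0016,-0.0001,0.0047,0.0035,0.0523,0,-1],[0,0,0,0,0,0,-1]]]}}

```text
time: 13.58
tool_pos: [507.2, 195.4, 115.2]
tcp_rot: [179.9, -27.2, 176.2]
ft_force: [-5.8, 4.4, 6.9]
finger_gap: 35.4
grip_force: 41.6
```

Request:
{"op": "arm_command", "data": {"targets": [[[0.0019,-0.0001,0.0046,0.0035,0.0523,0,-1],[0.0021,-0.0001,0.0045,0.0035,0.0523,0,-1],[0.0024,-0.0002,0.0043,0.0035,0.0523,0,-1],[0,0,0,0,0,0,-1]]]}}

```text
time: 14.08
tool_pos: [513.4, 194.9, 128.9]
tcp_rot: [180.0, -36.3, 176.2]
ft_force: [-7.3, 4.2, 9.0]
finger_gap: 35.7
grip_force: 41.8
```

Request:
{"op": "arm_command", "data": {"targets": [[[0.0026,-0.0002,0.0042,0.0035,0.0523,0,-1],[0.0028,-0.0002,0.0041,0.0035,0.0523,0,-1],[0.003,-0.0002,0.0039,0.0035,0.0523,0,-1],[0,0,0,0,0,0,-1],[0,0,0,0,0,0,-1],[0,0,0,0,0,0,-1],[0,0,0,0,0,0,-1]]]}}

```text
time: 14.95
tool_pos: [521.7, 194.3, 141.7]
tcp_rot: [180.0, -45.2, 176.2]
ft_force: [-7.2, 4.4, 8.9]
finger_gap: 35.2
grip_force: 41.8
```

```bash
python3 - <<'E'
from h import *
a=viewer.snapshot("side")[90:310,130:420];b=viewer.snapshot("scene")[80:320,160:460]
a=cv2.resize(a,(400,303),interpolation=2);b=cv2.resize(b,(400,320),interpolation=2)
o=np.zeros((320,800,3),np.uint8);o[:303,:400]=a;o[:,400:]=b
cv2.imwrite("pics/f.png",o[:,:,::-1])
E
```

```text
(no output)
```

View pics/f.png

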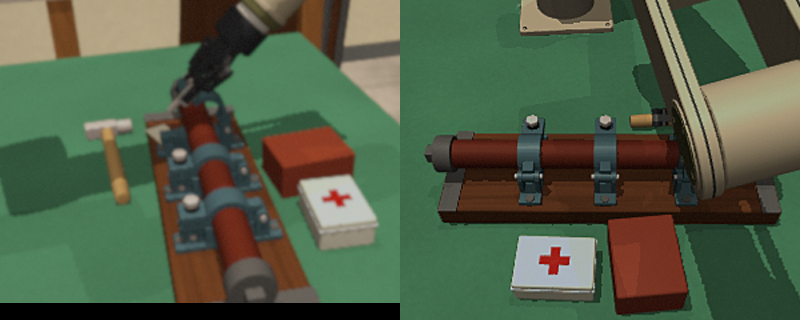

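The side view shows the left cap swung open in the fingers, near (195,95) in the composite. The other two clamps are shut, and the hammer, brick and tin haven't moved. The grip is steady at 42 N and the gap still matches the lug.

```bash
python3 -c "
from h import *
print(job.hand_in())"
```

```text
the job is handed in; nothing more can be done
None
```

I tapped all three bolts from left to right, and the left one was loose: it dropped 6 mm and stayed down. I handed the job in with that clamp's cap held open at about 45° in a steady 42 N grip; no verdict was shown.

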